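# Put the swapped base collars back with their railing posts

## Robot

A 6-joint arm with a two-finger parallel gripper is mounted at the origin on the work surface. World frame = base frame: x ahead of the robot, y to its left, z up, the work surface at z = 0. Lengths are in m, angles in rad, forces in N, time in s.
With the tool pointing down it reaches from about 0.3 to 0.775 m from the base axis. Payload 14.6 kg.
Tool frame: the origin (TCP) lies at the very end of the fingers, on their centre line; the grasp point (between the pads) lies 19 mm behind it; z points along the fingers, y is the direction in which the jaws open and shut (so a half turn about z gives the same grasp; the last joint's range is limited). The gripper opens to 94 mm and grips with 3 to 60 N. Pads are 16 mm wide; open, the fingers measure 119 mm over their backs; the gripper's body (75 mm by 177 mm) begins 78 mm behind the grasp point.
Start: joints at [1.084, 0.3, 1.521, -0, 1.321, -0.067], TCP at [0.224, 0.502, 0.205] pointing down, gripper open.
Joint ranges: [-3.03, 3.03], [-0.79, 2.21], [0.23, 2.52], [-1.04, 4.18], [0, 3.07], [-2.55, 2.55]. Speed limits (rad/s): [2.22, 2.22, 2.57, 3.14, 3.14, 3.14].

## Interface

Orientations are given as [roll, pitch, yaw] about the fixed x, y, z axes, in that order (R = Rz(yaw) Ry(pitch) Rx(roll)).
In Python, from station import status, camera, ctrl gives the robot as it stands. The module is installed in compiled form; this text tells all that it offers.
- The arm moves only by the shell command python3 -m jog 'ROWS' [FORCE]. ROWS is JSON, a list of rows, each a list of 7 numbers: the shift along the tool's x, y, z each as a share of 1000 mm, from -1 to 1, then the turn, a rotation vector about the tool's x, y, z each as a share of pi/2 rad, from -1 to 1, then the opening, from -1 (shut) to 1 (fully open), so that 0 is half open. A call has 1 to 20 rows; each row is the pose to reach, as a shift and turn from the pose measured when the call began, along the tool's axes at that moment; what a row does not reach only later rows make up. A row lasts 1/10 s, in which the tool goes at most 50 mm and 8.59 degrees, less where a joint would pass 70% of its speed; a pose out of reach is approached as far as the arm can. A call with a number of a shift or a turn outside -1 to 1 is refused whole. A call with a gripper value outside its range is refused whole. The fingers move at their own pace and stop on an object; FORCE is the grip in N (left out, the last holds). Time passes only in rows, so rows that repeat a pose let the fingers close. It gives the time, the measured TCP pose, the force and the opening at its end, in the units of the state.
- status.get_obs(): the state, without advancing time (a new reading comes with each control period).
- camera(name): name is "scene" or "top" or "wrist"; returns a dict with "image" (480x640x3 uint8, red, green, blue), "fx", "fy", "cx", "cy" (pixels), "k1" (the pictures are not rectified: a ray, as slopes to the right and down, at radius r is drawn at 1 + k1 r^2 times it, then the intrinsics apply), "world_from_camera" (4x4, takes a point from camera to world coordinates). Camera axes: x right, y down, z forward; pixel columns grow to the right and rows downward; lengths in m; the calibration is good to about 2 mm. A picture is of the moment at which its call begins. There is no depth.
- ctrl.hand_in(): hands the job in, once; it reports no verdict.
The state is a dict: "time_s": time; "qpos": joint angles; "joint_vel": joint speeds; "tau": joint torques, N m; "ee_pos": TCP position; "eef_rot": TCP orientation; "force": force on the tool from outside, world axes, zero at the start; "moment": the same for the moment, N m; "grip_width": finger opening in m.
Only numpy, scipy, OpenCV 4.12 (cv2) and the standard library are available. Lean on these libraries where they do the work, as an engineer would, in place of code of your own. Each camera call takes 0.05 s, during which the arm holds its last target.

## Task

Each tray with a post foot is the kit for one railing post, but the four base collars have been mixed up between the trays: move them round until each collar stands flat in the clear part of the tray whose post it fits (large round, small round, square, flat bar). The spare tray is free for parking a collar on the way; at the end it is empty again. Do not let a collar fall on its side, and leave the safety glasses where they lie.

Things in the scene. Friction and masses are not known exactly. Their poses are not given: they have to be found in the camera images.
- collar_large_round: Loose steel collar, round, 58 mm outside, bore 46 mm, 40 mm high, open top and bottom, about 0.3 kg; it fits the large round tube. Stands upright in the clear part of a wrong tray, its middle 36 to 46 mm from that tray's origin along -x. Origin: centre of its underside; z up. Can be gripped across 58 mm in any direction.
- collar_small_round: Loose steel collar, round, 36 mm outside, bore 25 mm, 40 mm high, open top and bottom, about 0.17 kg; it fits the small round tube. Stands upright in the clear part of a wrong tray, its middle 36 to 46 mm from that tray's origin along -x. Origin: centre of its underside; z up. Can be gripped across 36 mm in any direction.
- collar_square: Loose steel collar, square, 56 x 56 mm outside, bore 44 x 44 mm, 40 mm high, open top and bottom, about 0.37 kg; it fits the square tube. Stands upright in the clear part of a wrong tray, its middle 36 to 46 mm from that tray's origin along -x. Origin: centre of its underside; z up. Its x and y axes are square to its sides; grip across 56 mm.
- collar_flat: Loose steel collar, oblong, 68 mm along x and 30 mm along y outside, slot 54 x 14 mm, 40 mm high, open top and bottom, about 0.4 kg; it fits the flat bar. Stands upright in the clear part of a wrong tray, its middle 36 to 46 mm from that tray's origin along -x. Origin: centre of its underside; z up. Grip across the 30 mm, along its y axis.
- tray_large_round: Fixed kit tray 166 x 136 mm (x, y), floor 3 mm thick, rim 9 mm high. Origin: centre of its underside, on the bench; z up. 48 mm from it along +x stands the fixed post foot: plate 56 x 100 mm (x, y), top 9 mm over the bench, and on it a large round tube (42 mm outside, hollow), upright, top at 67 mm. Clear part: the 101 x 130 mm of floor on the plate's -x side, centred 30 mm along -x. At the start it holds a wrong collar.
- tray_small_round: Fixed kit tray 166 x 136 mm (x, y), floor 3 mm thick, rim 9 mm high. Origin: centre of its underside, on the bench; z up. 48 mm from it along +x stands the fixed post foot: plate 56 x 100 mm (x, y), top 9 mm over the bench, and on it a small round tube (21 mm outside, hollow), upright, top at 67 mm. Clear part: the 101 x 130 mm of floor on the plate's -x side, centred 30 mm along -x. At the start it holds a wrong collar.
- tray_square: Fixed kit tray 166 x 136 mm (x, y), floor 3 mm thick, rim 9 mm high. Origin: centre of its underside, on the bench; z up. 48 mm from it along +x stands the fixed post foot: plate 56 x 100 mm (x, y), top 9 mm over the bench, and on it a square tube (40 x 40 mm, hollow), upright, top at 67 mm. Clear part: the 101 x 130 mm of floor on the plate's -x side, centred 30 mm along -x. At the start it holds a wrong collar.
- tray_flat: Fixed kit tray 166 x 136 mm (x, y), floor 3 mm thick, rim 9 mm high. Origin: centre of its underside, on the bench; z up. 48 mm from it along +x stands the fixed post foot: plate 56 x 100 mm (x, y), top 9 mm over the bench, and on it a solid flat bar (10 x 50 mm, long side along y), upright, top at 67 mm. Clear part: the 101 x 130 mm of floor on the plate's -x side, centred 30 mm along -x. At the start it holds a wrong collar.
- tray_spare: Fixed empty kit tray, same size as the others (166 x 136 mm outside, floor 3 mm thick, rim 9 mm high), with no post foot in it: the free parking place. Origin: centre of its underside; x and z as on the other trays.
- glasses: Clear safety glasses with black temples lying open on the bench among the trays, about 140 x 125 mm, 47 mm high; loose, to be left alone. Origin: on the bench under their middle.
Not all that is in view belongs to the job. Leave any blue or yellow look-alike of the collar_flat alone.

How it is judged:
At the end, for the whole second after the job is handed in: Every collar stands upright (0.08 rad) and at rest on the floor of its own tray (underside under 7.5 mm over the tray's underside), its middle within 60 mm of the tray's centre line and -75 to +12 mm from its origin along x; the spare tray is empty (x of collar_large_round in the frame of tray_large_round between -0.075 and 0.012 m and y of collar_large_round in the frame of tray_large_round between -0.06 and 0.06 m and z of collar_large_round in the frame of tray_large_round below 0.0075 m and angle between each of collar_large_round, collar_small_round, collar_square, collar_flat's own z axis and vertical below 0.08 rad and linear speed of each of collar_large_round, collar_small_round, collar_square, collar_flat below 0.02 m/s and x of collar_small_round in the frame of tray_small_round between -0.075 and 0.012 m and y of collar_small_round in the frame of tray_small_round between -0.06 and 0.06 m and z of collar_small_round in the frame of tray_small_round below 0.0075 m and x of collar_square in the frame of tray_square between -0.075 and 0.012 m and y of collar_square in the frame of tray_square between -0.06 and 0.06 m and z of collar_square in the frame of tray_square below 0.0075 m and x of collar_flat in the frame of tray_flat between -0.075 and 0.012 m and y of collar_flat in the frame of tray_flat between -0.06 and 0.06 m and z of collar_flat in the frame of tray_flat below 0.0075 m); the robot touches nothing.
It fails at once if a collar is knocked or dropped over onto its side (angle between any of collar_large_round, collar_small_round, collar_square, collar_flat's own z axis and vertical above 0.8 rad).
It fails at once if the safety glasses are disturbed (moved more than 25 mm) (distance of glasses from where it was at the start of the episode above 0.025 m).
It also fails if it takes over 144 s, if anything falls off the work surface, if the arm or the gripper's body presses on something with over 40 N, if the wrist force passes 120 N, or if a joint passes its speed limit or range.

## Working session

There is one attempt and no reset: what is moved stays moved. The work goes in short steps, Python scripts to look and compute and a shell command to move; the robot and the scene stay as the last step left them, time stands still between calls to the robot, and variables do not carry over. Pictures are saved under pics/ and viewed, and the job is handed in when it is done.

```bash
mkdir -p pics
python3 - <<'E'
from station import status,camera
import cv2
print(status.get_obs())
for n in("scene","top","wrist"):
    c=camera(n); cv2.imwrite(f"pics/{n}0.png",c["image"][:,:,::-1]); print(n,{k:(v.tolist() if hasattr(v,'tolist') else v) for k,v in c.items() if k!="image"})
E
```

```text
{'time_s': 0.0, 'qpos': array([ 1.08441421e+00,  3.00421754e-01,  1.52158290e+00, -1.77388764e-05,
        1.32075008e+00, -6.65551831e-02]), 'joint_vel': array([-0.00058786, -0.00091717,  0.00088524, -0.00019003,  0.00088329,
       -0.00118757]), 'tau': array([-3.63433232e-03, -5.31800151e+01, -3.52734053e+01,  7.06392643e-02,
        2.44160666e-02, -6.64644745e-05]), 'ee_pos': array([0.22403601, 0.50199928, 0.20491265]), 'eef_rot': array([-3.14043201e+00, -6.01407204e-05,  2.72177008e+00]), 'force': array([ 0.65739242, -0.05953997,  0.01217227]), 'moment': array([-0.040887  , -0.03639462,  0.0439261 ]), 'grip_width': 0.0939318775448738}
scene {'fx': 566.5963535263236, 'fy': 566.5963535263236, 'cx': 320.05619918184993, 'cy': 235.90723174149932, 'k1': -0.1652615244581734, 'world_from_camera': [[0.020691995483712096, 0.7879199254184918, -0.6154299573886701, 1.101731475289935], [0.9996493050344751, -0.026479843370160416, -0.0002912716647747811, -0.014982518437795382], [-0.01652598762534238, -0.6152081022090087, -0.7881915266668356, 0.7785834683705487], [0.0, 0.0, 0.0, 1.0]]}
top {'fx
[... 172 characters left out ...]
.9907908918680159, 0.13304160121294514, 0.35211788912673514], [-0.9996819616163748, -0.02472628791886639, 0.004958457884343938, 0.015061881801199644], [-0.0016231699727408328, -0.13312407474658644, -0.9910980506701167, 1.016153309131286], [0.0, 0.0, 0.0, 1.0]]}
wrist {'fx': 383.7114806914024, 'fy': 383.7114806914024, 'cx': 311.74699105068345, 'cy': 235.30049658547347, 'k1': -0.07816761186807314, 'world_from_camera': [[0.40794193777064097, 0.8788184214377374, 0.24751072209020528, 0.1503602538029798], [0.9130065571756589, -0.39220496970031316, -0.112224276770328, 0.5352511521288666], [-0.0015498265003997887, 0.27175990117023635, -0.9623638366822387, 0.38444179025919556], [0.0, 0.0, 0.0, 1.0]]}
```

View pics/scene0.png

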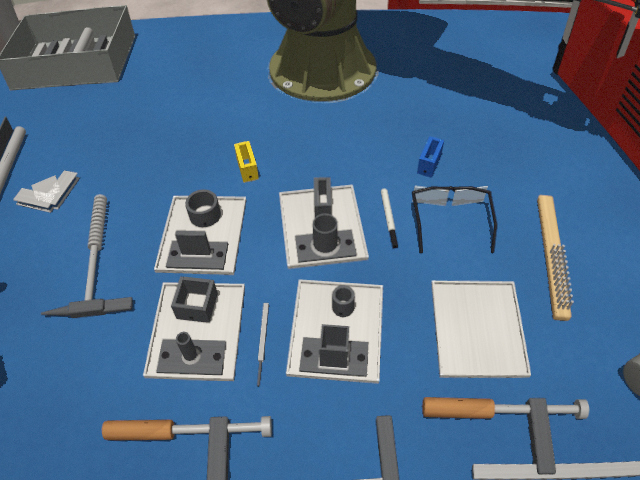

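View pics/top0.png

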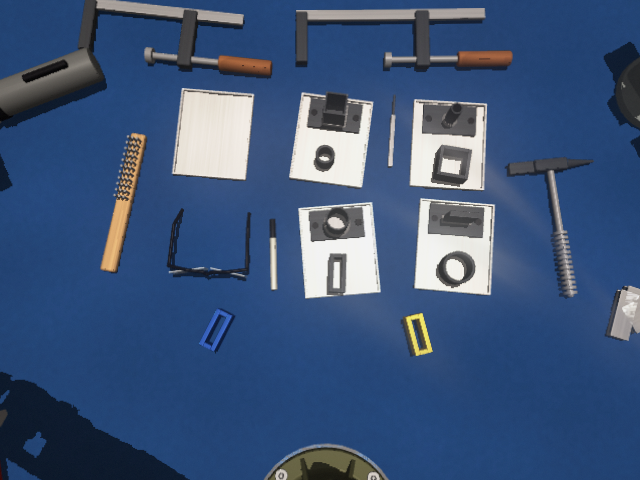

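View pics/wrist0.png

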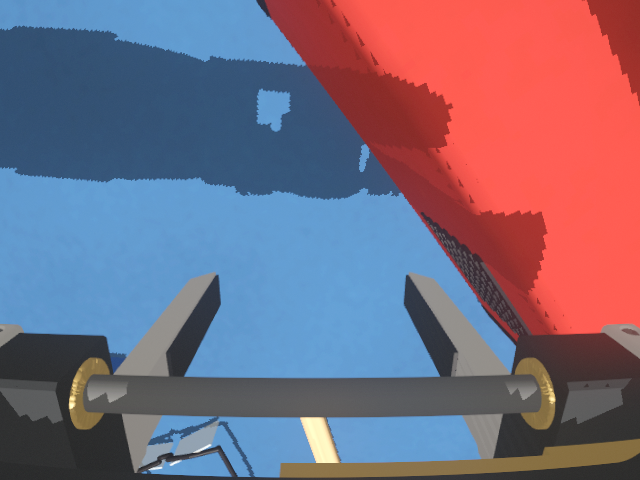

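The trays on this bench, by top-view pixel:
- Flat tray (455,246) holds the large round collar.
- Large round tray (340,250) holds the flat collar.
- Small round tray (448,143) holds the square collar.
- Square tray (331,140) holds the small round collar.
- The spare tray is at (214,135), and the glasses are at (210,245).

So this is two swaps. I'll enlarge the crops to measure.

Run:
```python
import cv2
t=cv2.imread("pics/top0.png"); s=cv2.imread("pics/scene0.png")
cv2.imwrite("pics/t_a.png",cv2.resize(t[80:200,280:500],None,fx=3.6,fy=3.6,interpolation=2)[:, :800])
cv2.imwrite("pics/t_b.png",cv2.resize(t[190:310,280:500],None,fx=3.6,fy=3.6,interpolation=2)[:, :800])
cv2.imwrite("pics/s_a.png",cv2.resize(s[170:390,140:390],None,fx=2.7,fy=2.7,interpolation=2))
```

```text
(no output)
```

View pics/t_a.png

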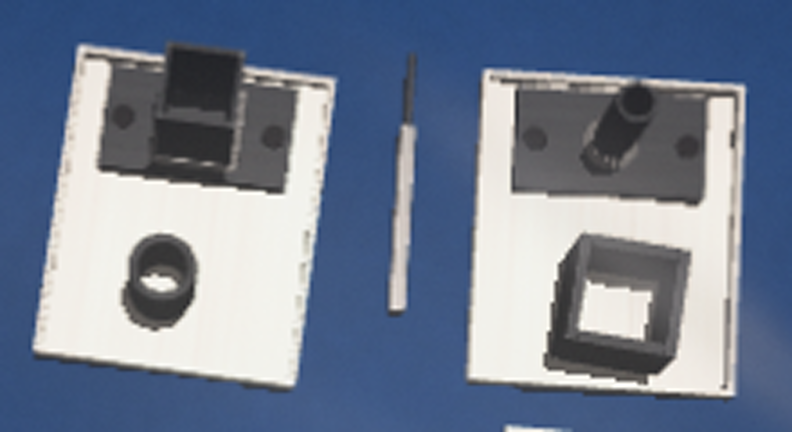

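View pics/t_b.png

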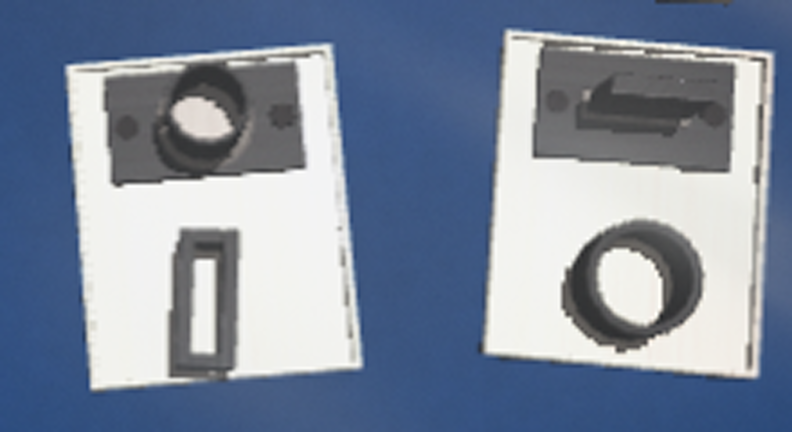

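View pics/s_a.png

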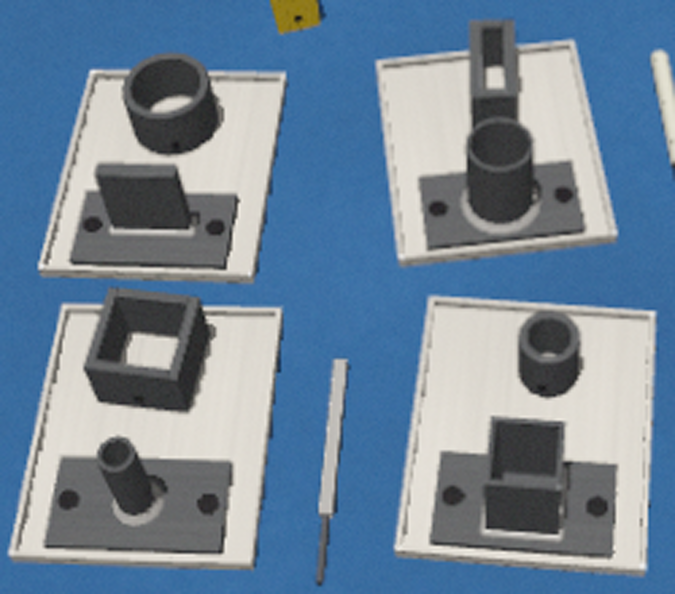

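```bash
cat > h.py <<'E'
import numpy as np, cv2
from station import status,camera
def ray(c,uv):
    K=np.array([[c["fx"],0,c["cx"]],[0,c["fy"],c["cy"]],[0,0,1.]])
    p=cv2.undistortPoints(np.array(uv,float).reshape(-1,1,2),K,np.array([c["k1"],0,0,0])).reshape(-1,2)
    return p
def w(c,uv,z):
    p=ray(c,uv);T=np.array(c["world_from_camera"]);d=np.c_[p,np.ones(len(p))]@T[:3,:3].T;o=T[:3,3]
    return o+d*((z-o[2])/d[:,2])[:,None]
def proj(c,P):
    T=np.linalg.inv(np.array(c["world_from_camera"]));P=np.atleast_2d(P)
    r=cv2.Rodrigues(T[:3,:3])[0]
    K=np.array([[c["fx"],0,c["cx"]],[0,c["fy"],c["cy"]],[0,0,1.]])
    return cv2.projectPoints(P.astype(float),r,T[:3,3],K,np.array([c["k1"],0,0,0]))[0].reshape(-1,2)
E
cat > m1.py <<'E'
from h import *
t=camera("top");s=camera("scene")
def T(a,y0):return (np.array(a,float)+.5)/3.6-.5+[280,y0]
def S(a):return (np.array(a,float)+.5)/2.7-.5+[140,170]
tr={"square":(T([(80,46),(335,78),(295,388),(35,355)],80),S([(655,312),(648,575),(394,556),(430,297)][1:3]+[(430,297),(655,312)])),
"small":(T([(483,70),(745,88),(735,396),(468,380)],80),S([(253,567),(10,557),(62,304),(282,310)])),
"large":(T([(67,66),(331,45),(361,368),(92,388)],190),S([(617,240),(402,264),(376,60),(577,40)])),
"flat":(T([(506,30),(774,53),(758,378),(484,353)],190),S([(252,280),(39,275),(90,70),(287,72)]))}
for k,(a,b) in tr.items():
    for c,q,n in((t,a,"top"),(s,b,"scn")):
        P=w(c,q,.009)[:,:2]
        # image TL=+x+y ,TR=+x -y, BR=-x-y, BL=-x+y ; scene list: +x+y,+x-y,-x-y,-x+y
        m=P.mean(0);ax=(P[0]+P[1]-P[2]-P[3])/2;ay=(P[0]+P[3]-P[1]-P[2])/2
        print(k,n,m.round(4),"len",np.linalg.norm(ax).round(4),np.linalg.norm(ay).round(4),"yaw",np.degrees([np.arctan2(ax[1],ax[0]),np.arctan2(-ay[0],ay[1])]).round(1))
co={"small":([(163,264)],80,[(549,340)]),"square":([(583,233),(690,252),(672,359),(566,342)],80,[(190,378),(87,367),(110,288),(201,297)]),
"flat":([(180,228),(240,230),(236,369),(174,368)],190,[(517,97),(473,96),(472,20),(517,20)]),"large":([(650,280)],190,[(167,88)])}
for k,(a,y,b) in co.items():
    for c,q,n in((t,T(a,y),"top"),(s,S(b),"scn")):
        P=w(c,q,.043)[:,:2];print(k,n,P.mean(0).round(4),end=" ")
        if len(P)>1:
            ax=(P[0]+P[1]-P[2]-P[3])/2;ay=(P[0]+P[3]-P[1]-P[2])/2
            print(np.linalg.norm(ax).round(4),np.linalg.norm(ay).round(4),np.degrees([np.arctan2(ax[1],ax[0]),np.arctan2(-ay[0],ay[1])]).round(1),end="")
        print()
E
python3 m1.py
```

```text
square top [0.6775 0.0053] len 0.1677 0.1353 yaw [-6.3 -6. ]
square scn [0.6815 0.0065] len 0.1688 0.1363 yaw [-6.3 -6.4]
small top [ 0.6734 -0.2133] len 0.1654 0.1365 yaw [-2.3 -2.6]
small scn [ 0.6763 -0.2121] len 0.1666 0.1364 yaw [-2.2 -3. ]
large top [ 0.4703 -0.0128] len 0.1655 0.1358 yaw [6.  5.9]
large scn [ 0.4736 -0.0111] len 0.1706 0.1361 yaw [5.9 5.8]
flat top [ 0.4824 -0.2241] len 0.1661 0.1366 yaw [-3.7 -3.7]
flat scn [ 0.4856 -0.2228] len 0.1707 0.1361 yaw [-3.3 -3.1]
small top [0.6411 0.0168] 
small scn [0.6439 0.0173] 
square top [ 0.6298 -0.2157] 0.0563 0.0534 [-9.1 -8.7]
square scn [ 0.6322 -0.2127] 0.0543 0.058 [-4.2 -7.9]
flat top [ 0.4252 -0.0102] 0.0682 0.0298 [-0.8  0. ]
flat scn [ 0.4273 -0.0081] 0.0675 0.029 [-1.1 -2.9]
large top [ 0.4398 -0.2255] 
large scn [ 0.4458 -0.221 ]
```

```bash
cat >> h.py <<'E'
from scipy.spatial.transform import Rotation as R
def go(*targets):
    o=status.get_obs();Rm=R.from_euler("xyz",o["eef_rot"]);p=np.array(o["ee_pos"])
    print("now",o["time_s"],p.round(4),o["eef_rot"].round(3),"F",o["force"].round(1),"w",round(o["grip_width"],4))
    for x,y,z,yawdeg in targets:   # yawdeg: deviation from pi
        d=Rm.inv().apply(np.array([x,y,z])-p)
        rv=(Rm.inv()*R.from_euler("xyz",[np.pi,0,np.pi+np.radians(yawdeg)])).as_rotvec()/(np.pi/2)
        print((x,y,z,yawdeg),"->",d.round(4),rv.round(4))
E
python3 - <<'E'
from h import *
t=camera("top");s=camera("scene")
print(w(t,[(182,90),(254,94),(247,179),(173,174)],.009).mean(0),w(s,[(528,375),(438,376),(432,282),(515,281)],.009).mean(0))
go((.426,-.009,.2,-1),(.426,-.009,.12,-1))
E
```

```text
[0.68248613 0.22555738 0.009     ] [0.68650731 0.2266221  0.009     ]
now 0.35 [0.2241 0.5022 0.2053] [-3.141 -0.     2.722] F [ 0.6  0.8 -0.2] w 0.0943
(0.426, -0.009, 0.2, -1) -> [-0.3927 -0.3845  0.0054] [-1.000e-04 -0.000e+00 -2.561e-01]
(0.426, -0.009, 0.12, -1) -> [-0.3927 -0.3845  0.0854] [-1.000e-04 -0.000e+00 -2.561e-01]
```

```bash
python3 -m jog '[[-0.393,-0.385,0,0,0,-0.256,1],[-0.393,-0.385,0,0,0,-0.256,1],[-0.393,-0.385,0,0,0,-0.256,1],[-0.393,-0.385,0,0,0,-0.256,1],[-0.393,-0.385,0,0,0,-0.256,1],[-0.393,-0.385,0,0,0,-0.256,1],[-0.393,-0.385,0,0,0,-0.256,1],[-0.393,-0.385,0,0,0,-0.256,1],[-0.393,-0.385,0,0,0,-0.256,1],[-0.393,-0.385,0,0,0,-0.256,1],[-0.393,-0.385,0.02,0,0,-0.256,1],[-0.393,-0.385,0.05,0,0,-0.256,1],[-0.393,-0.385,0.08,0,0,-0.256,1],[-0.393,-0.385,0.08,0,0,-0.256,1]]' 40
python3 - <<'E'
from h import *
go((.426,-.009,.014,-1))
c=camera("wrist");im=c["image"][:,:,::-1].copy()
for d in((.034,.015),(.034,-.015),(-.034,.015),(-.034,-.015)):
    p=proj(c,np.array([.426+d[0],-.009+d[1],.043]))[0];cv2.circle(im,tuple(int(v) for v in p.round()),2,(0,0,255),-1)
cv2.imwrite("pics/w1.png",im)
E
```

```text
time_s: 1.75
ee_pos: [0.4243, -0.0098, 0.1226]
eef_rot: [3.141, -0.006, 3.123]
force: [0.7, 0.2, 0.4]
grip_width: 0.094
now 1.75 [ 0.4243 -0.0098  0.1226] [ 3.141 -0.006  3.123] F [0.7 0.2 0.4] w 0.094
(0.426, -0.009, 0.014, -1) -> [-0.0023  0.0008  0.1086] [ 0.0002 -0.0038 -0.0008]
```

View pics/w1.png

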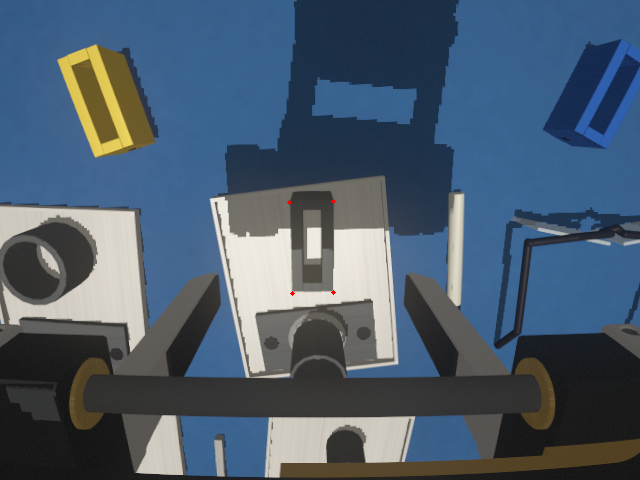

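The wrist picture shows the flat collar at about (313,245). My predicted top corners fall on it, and the fingers straddle it, so I'm going down to grip.

```bash
python3 -m jog '[[-0.002,0.001,0.04,0,-0.004,0,1],[-0.002,0.001,0.08,0,-0.004,0,1],[-0.002,0.001,0.1,0,-0.004,0,1],[-0.002,0.001,0.109,0,-0.004,0,1],[-0.002,0.001,0.109,0,-0.004,0,1],[-0.002,0.001,0.109,0,-0.004,0,-0.6],[-0.002,0.001,0.109,0,-0.004,0,-0.6],[-0.002,0.001,0.109,0,-0.004,0,-0.8],[-0.002,0.001,0.109,0,-0.004,0,-0.8],[-0.002,0.001,0.109,0,-0.004,0,-0.8],[-0.002,0.001,0.109,0,-0.004,0,-0.8],[-0.002,0.001,0.109,0,-0.004,0,-0.8]]' 40
python3 - <<'E'
from h import *
go((.426,-.009,.125,-1),(.644,.226,.125,-1),(.644,.226,.015,-1))
E
```

```text
time_s: 3.0
ee_pos: [0.4271, -0.0086, 0.0159]
eef_rot: [3.142, 0.003, 3.124]
force: [0.0, -0.5, 0.3]
grip_width: 0.0416
now 3.0 [ 0.4271 -0.0086  0.0159] [3.142e+00 3.000e-03 3.124e+00] F [ 0.  -0.5  0.3] w 0.0416
(0.426, -0.009, 0.125, -1) -> [ 0.0007 -0.0004 -0.1091] [ 0.      0.0021 -0.0003]
(0.644, 0.226, 0.125, -1) -> [-0.213   0.2385 -0.1084] [ 0.      0.0021 -0.0003]
(0.644, 0.226, 0.015, -1) -> [-0.2126  0.2385  0.0016] [ 0.      0.0021 -0.0003]
```

```bash
python3 -m jog '[[0,0,0.001,0,0,0,-1],[0,0,0.001,0,0,0,-1],[0,0,0.001,0,0,0,-1],[0,0,0.001,0,0,0,-1],[0,0,0.001,0,0,0,-1],[0,0,0.001,0,0,0,-1]]' 40
```

```text
time_s: 3.6
ee_pos: [0.427, -0.0086, 0.0148]
eef_rot: [3.141, 0.003, 3.124]
force: [1.0, 0.3, -2.6]
grip_width: 0.03
```

```bash
python3 -m jog '[[0,0,-0.03,0,0,0,-1],[0,0,-0.07,0,0,0,-1],[0,0,-0.11,0,0,0,-1],[-0.03,0.03,-0.11,0,0,0,-1],[-0.06,0.067,-0.11,0,0.002,0,-1],[-0.09,0.1,-0.11,0,0.002,0,-1],[-0.12,0.133,-0.11,0,0.002,0,-1],[-0.15,0.167,-0.11,0,0.002,0,-1],[-0.18,0.2,-0.11,0,0.002,0,-1],[-0.21,0.23,-0.11,0,0.002,0,-1],[-0.213,0.239,-0.11,0,0.002,0,-1],[-0.213,0.239,-0.11,0,0.002,0,-1],[-0.213,0.239,-0.09,0,0.002,0,-1],[-0.213,0.239,-0.06,0,0.002,0,-1],[-0.213,0.239,-0.04,0,0.002,0,-1],[-0.213,0.239,-0.03,0,0.002,0,-1],[-0.213,0.239,-0.03,0,0.002,0,-1]]'
python3 - <<'E'
from h import *
go((.644,.226,.0155,-1))
c=camera("wrist");cv2.imwrite("pics/w2.png",c["image"][:,:,::-1])
E
```

```text
time_s: 5.3
ee_pos: [0.6432, 0.2256, 0.0445]
eef_rot: [-3.141, -0.002, 3.123]
force: [0.4, -0.0, -3.5]
grip_width: 0.0298
now 5.3 [0.6432 0.2256 0.0445] [-3.141e+00 -2.000e-03  3.123e+00] F [ 0.4 -0.  -3.5] w 0.0298
(0.644, 0.226, 0.0155, -1) -> [-0.0008  0.0004  0.029 ] [-0.0004 -0.0015 -0.0007]
```

View pics/w2.png

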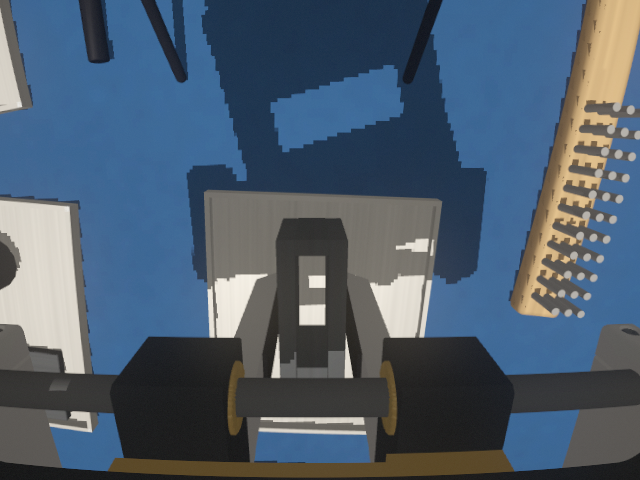

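The flat collar hangs upright over the spare tray at about (312,290), well inside the rim (205–440 px). I'll lower it, release and lift.

```bash
python3 -m jog '[[0,0,0.012,0,0,0,-1],[0,0,0.022,0,0,0,-1],[0,0,0.029,0,0,0,-1],[0,0,0.0295,0,0,0,-1],[0,0,0.0295,0,0,0,-1],[0,0,0.0295,0,0,0,0.2],[0,0,0.0295,0,0,0,0.2],[0,0,0.0295,0,0,0,0.2],[0,0,0.0295,0,0,0,0.2],[0,0,0.0295,0,0,0,0.2],[0,0,0.0295,0,0,0,0.2],[0,0,0.0,0,0,0,1],[0,0,-0.04,0,0,0,1],[0,0,-0.08,0,0,0,1],[0,0,-0.09,0,0,0,1]]'
python3 - <<'E'
from h import *
go((.443,-.222,.13,-3.5),(.443,-.222,.015,-3.5))
t=camera("top");cv2.imwrite("pics/t2.png",t["image"][:,:,::-1])
E
```

```text
time_s: 6.85
ee_pos: [0.6456, 0.2265, 0.1413]
eef_rot: [3.139, 0.006, 3.123]
force: [-0.1, -0.3, 0.1]
grip_width: 0.0852
now 6.85 [0.6456 0.2265 0.1413] [3.139 0.006 3.123] F [-0.1 -0.3  0.1] w 0.0852
(0.443, -0.222, 0.13, -3.5) -> [ 0.1943 -0.4522  0.0091] [0.0014 0.0041 0.0271]
(0.443, -0.222, 0.015, -3.5) -> [ 0.1951 -0.4524  0.124 ] [0.0014 0.0041 0.0271]
```

View pics/t2.png

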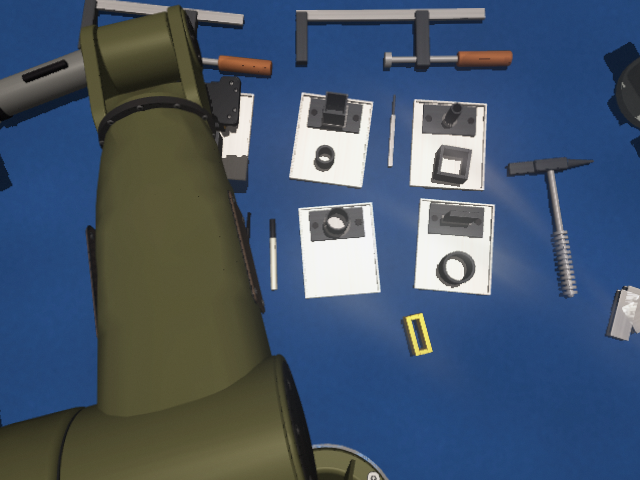

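The arm hides the spare tray in this view, and the large round tray is now empty. I'm moving above the large collar.

```bash
python3 -m jog '[[0.02,-0.045,-0.02,0.001,0.004,0.027,1],[0.04,-0.09,-0.02,0.001,0.004,0.027,1],[0.06,-0.135,-0.02,0.001,0.004,0.027,1],[0.08,-0.18,-0.02,0.001,0.004,0.027,1],[0.1,-0.225,-0.02,0.001,0.004,0.027,1],[0.12,-0.27,-0.02,0.001,0.004,0.027,1],[0.14,-0.315,-0.02,0.001,0.004,0.027,1],[0.16,-0.36,-0.02,0.001,0.004,0.027,1],[0.18,-0.405,-0.02,0.001,0.004,0.027,1],[0.194,-0.452,-0.01,0.001,0.004,0.027,1],[0.194,-0.452,0.01,0.001,0.004,0.027,1],[0.194,-0.452,0.01,0.001,0.004,0.027,1],[0.194,-0.452,0.01,0.001,0.004,0.027,1]]'
python3 - <<'E'
from h import *
go((.443,-.222,.015,-3.5))
t=camera("top")
c=camera("wrist");im=c["image"][:,:,::-1].copy()
for a in np.arange(0,6.28,.4):
    p=proj(c,np.array([.443+.029*np.cos(a),-.222+.029*np.sin(a),.043]))[0];cv2.circle(im,tuple(int(v) for v in p.round()),2,(0,0,255),-1)
cv2.imwrite("pics/w3.png",im);cv2.imwrite("pics/t3.png",t["image"][:,:,::-1])
E
```

```text
time_s: 8.2
ee_pos: [0.443, -0.2213, 0.1281]
eef_rot: [3.14, -0.002, 3.081]
force: [-0.3, -0.2, 0.5]
grip_width: 0.0942
now 8.2 [ 0.443  -0.2213  0.1281] [ 3.140e+00 -2.000e-03  3.081e+00] F [-0.3 -0.2  0.5] w 0.0942
(0.443, -0.222, 0.015, -3.5) -> [-0.0003 -0.0008  0.1131] [ 0.0008 -0.0014  0.0004]
```

View pics/w3.png

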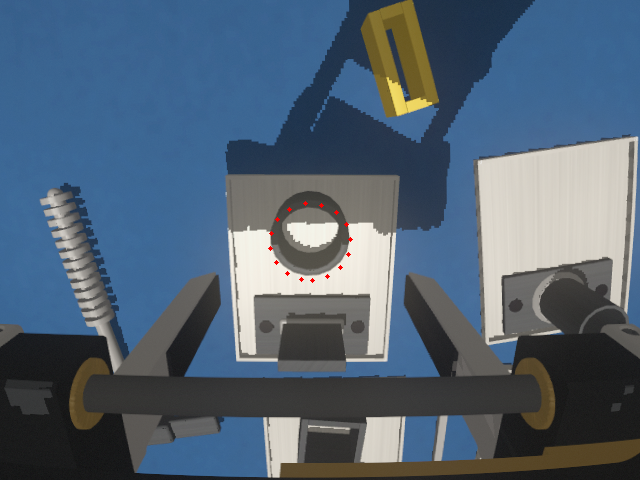

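View pics/t3.png

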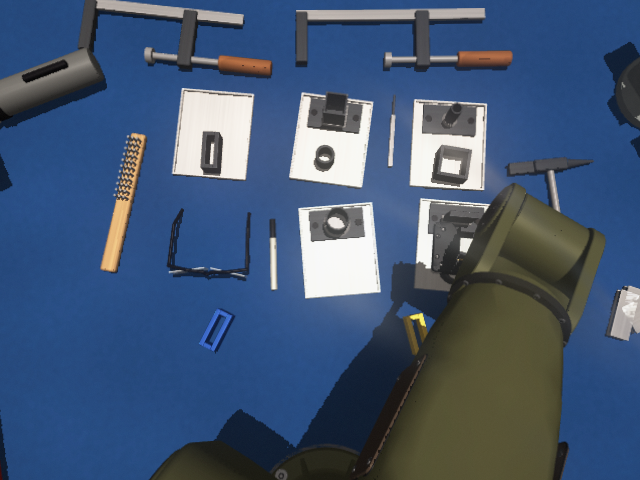

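The flat collar stands upright in the spare tray at (211,152). The large collar sits about 5 px above my predicted ring, so roughly 3 mm toward -x. I'll correct for that and grip.

```bash
python3 -m jog '[[0.003,-0.001,0.04,0,-0.001,0,1],[0.003,-0.001,0.08,0,-0.001,0,1],[0.003,-0.001,0.1,0,-0.001,0,1],[0.003,-0.001,0.113,0,-0.001,0,1],[0.003,-0.001,0.113,0,-0.001,0,0],[0.003,-0.001,0.113,0,-0.001,0,-1],[0.003,-0.001,0.113,0,-0.001,0,-1],[0.003,-0.001,0.113,0,-0.001,0,-1],[0.003,-0.001,0.113,0,-0.001,0,-1],[0.003,-0.001,0.113,0,-0.001,0,-1],[0.003,-0.001,0.113,0,-0.001,0,-1],[0.003,-0.001,0.113,0,-0.001,0,-1],[0.003,-0.001,0.113,0,-0.001,0,-1]]' 40
python3 - <<'E'
from h import *
a=np.radians(6);X=.472-.04*np.cos(a);Y=-.012-.04*np.sin(a)
go((X,Y,.125,2),(X,Y,.0155,2))
E
```

```text
time_s: 9.6
ee_pos: [0.4409, -0.2223, 0.0167]
eef_rot: [-3.141, 0.002, 3.082]
force: [-1.3, 1.3, 6.5]
grip_width: 0.0573
now 9.6 [ 0.4409 -0.2223  0.0167] [-3.141e+00  2.000e-03  3.082e+00] F [-1.3  1.3  6.5] w 0.0573
(np.float64(0.43221912418526903), np.float64(-0.01618113853070614), 0.125, 2) -> [ 0.0207  0.2052 -0.1084] [-0.0002  0.0013 -0.0601]
(np.float64(0.43221912418526903), np.float64(-0.01618113853070614), 0.0155, 2) -> [0.0209 0.2052 0.0011] [-0.0002  0.0013 -0.0601]
```

```bash
python3 -m jog '[[0,0,-0.03,0,0,0,-1],[0,0,-0.07,0,0,0,-1],[0,0,-0.11,0,0,0,-1],[0.003,0.03,-0.11,0,0,-0.03,-1],[0.006,0.07,-0.11,0,0,-0.06,-1],[0.01,0.11,-0.11,0,0,-0.06,-1],[0.014,0.15,-0.11,0,0,-0.06,-1],[0.018,0.18,-0.11,0,0,-0.06,-1],[0.02,0.2,-0.11,0,0.001,-0.06,-1],[0.021,0.205,-0.11,0,0.001,-0.06,-1],[0.021,0.205,-0.11,0,0.001,-0.06,-1],[0.021,0.205,-0.08,0,0.001,-0.06,-1],[0.021,0.205,-0.05,0,0.001,-0.06,-1],[0.021,0.205,-0.03,0,0.001,-0.06,-1],[0.021,0.205,-0.03,0,0.001,-0.06,-1]]'
python3 - <<'E'
from h import *
go((.4322,-.0162,.0155,2))
c=camera("wrist");cv2.imwrite("pics/w4.png",c["image"][:,:,::-1])
E
```

```text
time_s: 11.1
ee_pos: [0.4307, -0.0172, 0.0445]
eef_rot: [3.141, -0.004, -3.108]
force: [-0.7, -0.2, -3.9]
grip_width: 0.0569
now 11.1 [ 0.4307 -0.0172  0.0445] [ 3.141 -0.004 -3.108] F [-0.7 -0.2 -3.9] w 0.0569
(0.4322, -0.0162, 0.0155, 2) -> [-0.0017  0.001   0.029 ] [ 0.0001 -0.0025 -0.0009]
```

View pics/w4.png

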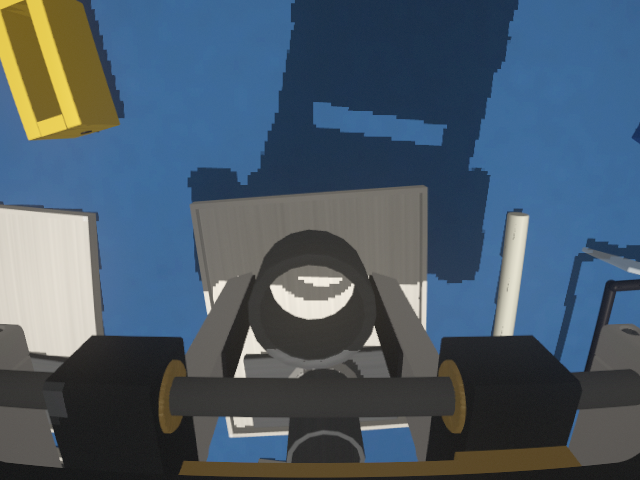

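The large collar hangs upright at (312,295), over the clear part of its tray. Lowering it now.

```bash
python3 -m jog '[[-0.001,0.001,0.012,0,0,0,-1],[-0.001,0.001,0.022,0,0,0,-1],[-0.001,0.001,0.028,0,0,0,-1],[-0.001,0.001,0.029,0,0,0,-1],[-0.001,0.001,0.029,0,0,0,-1],[-0.001,0.001,0.029,0,0,0,1],[-0.001,0.001,0.029,0,0,0,1],[-0.001,0.001,0.029,0,0,0,1],[-0.001,0.001,0.029,0,0,0,1],[-0.001,0.001,0.029,0,0,0,1],[-0.001,0.001,0.029,0,0,0,1],[-0.001,0.001,0.0,0,0,0,1],[-0.001,0.001,-0.04,0,0,0,1],[-0.001,0.001,-0.08,0,0,0,1],[-0.001,0.001,-0.1,0,0,0,1]]'
python3 - <<'E'
from h import *
t=camera("top")
cv2.imwrite("pics/t4.png",cv2.resize(t["image"][80:200,160:280,::-1],None,fx=5,fy=5,interpolation=2))
c=camera("wrist");cv2.imwrite("pics/w5.png",c["image"][:,:,::-1])
go((.644,.226,.13,-1),(.644,.226,.015,-1))
E
```

```text
time_s: 12.65
ee_pos: [0.4336, -0.0162, 0.1492]
eef_rot: [-3.141, 0.002, -3.108]
force: [-0.7, -0.4, -0.7]
grip_width: 0.0937
now 12.75 [ 0.4339 -0.0163  0.1486] [-3.141e+00  3.000e-03 -3.108e+00] F [ 0.4 -0.3  0.1] w 0.0944
(0.644, 0.226, 0.13, -1) -> [-0.218   0.2351  0.0191] [-0.0005  0.0021  0.0325]
(0.644, 0.226, 0.015, -1) -> [-0.2177  0.2352  0.1341] [-0.0005  0.0021  0.0325]
```

View pics/t4.png

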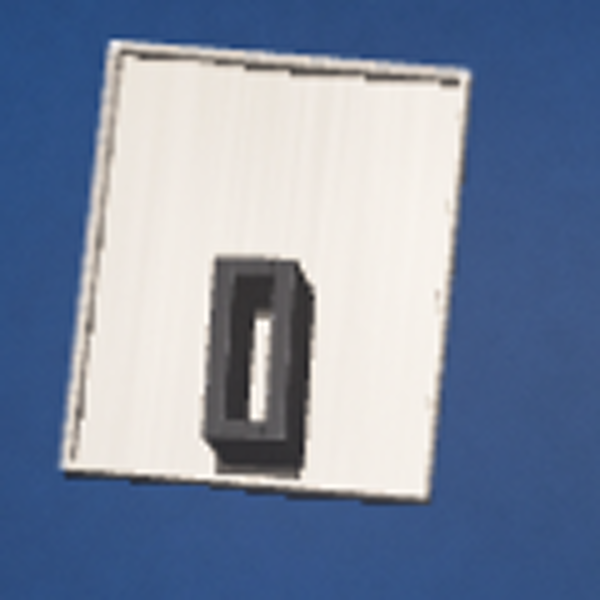

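View pics/w5.png

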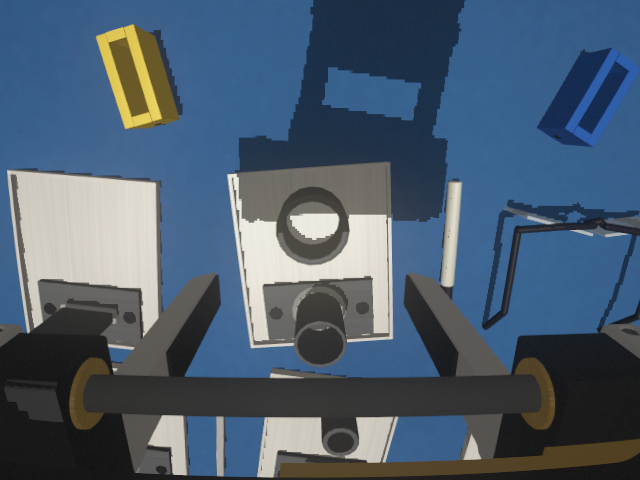

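The flat collar stands upright in the spare tray and the large collar upright in its own at (312,225). Next I fetch the flat collar.

```bash
python3 -m jog '[[-0.03,0.032,0,0,0,0.03,1],[-0.06,0.065,0,0,0.002,0.0325,1],[-0.09,0.1,0,0,0.002,0.0325,1],[-0.12,0.13,0,0,0.002,0.0325,1],[-0.15,0.165,0,0,0.002,0.0325,1],[-0.18,0.2,0,0,0.002,0.0325,1],[-0.21,0.23,0.01,0,0.002,0.0325,1],[-0.218,0.235,0.02,0,0.002,0.0325,1],[-0.218,0.235,0.05,0,0.002,0.0325,1],[-0.218,0.235,0.06,0,0.002,0.0325,1],[-0.218,0.235,0.06,0,0.002,0.0325,1]]'
python3 - <<'E'
from h import *
go((.644,.226,.015,-1))
c=camera("wrist");im=c["image"][:,:,::-1].copy()
cv2.imwrite("pics/w6.png",im)
E
```

```text
time_s: 13.85
ee_pos: [0.6429, 0.225, 0.0866]
eef_rot: [-3.139, -0.004, 3.124]
force: [-0.1, -0.2, 0.4]
grip_width: 0.0939
now 13.85 [0.6429 0.225  0.0866] [-3.139 -0.004  3.124] F [-0.1 -0.2  0.4] w 0.0939
(0.644, 0.226, 0.015, -1) -> [-0.0014  0.0011  0.0716] [-0.0014 -0.0025 -0.0003]
```

View pics/w6.png

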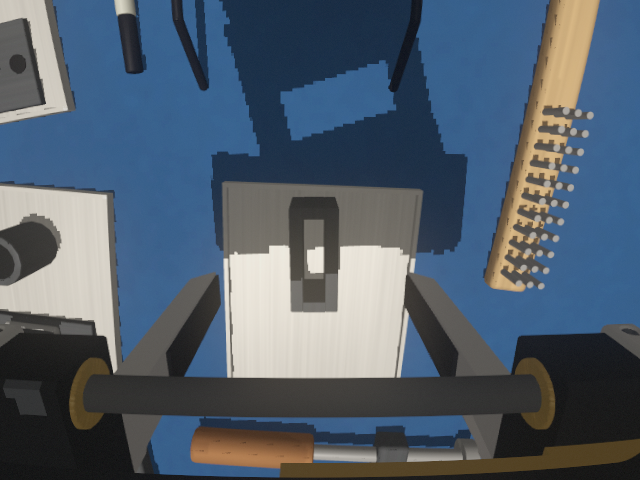

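The flat collar is centred between the fingers at (314,255), and its sides line up with the pads. Gripping.

```bash
python3 -m jog '[[-0.001,0.001,0.03,-0.001,-0.002,0,1],[-0.001,0.001,0.055,-0.001,-0.002,0,1],[-0.001,0.001,0.068,-0.001,-0.002,0,0.5],[-0.001,0.001,0.072,-0.001,-0.002,0,0],[-0.001,0.001,0.072,-0.001,-0.002,0,-1],[-0.001,0.001,0.072,-0.001,-0.002,0,-1],[-0.001,0.001,0.072,-0.001,-0.002,0,-1],[-0.001,0.001,0.072,-0.001,-0.002,0,-1],[-0.001,0.001,0.072,-0.001,-0.002,0,-1],[-0.001,0.001,0.072,-0.001,-0.002,0,-1],[-0.001,0.001,0.072,-0.001,-0.002,0,-1],[-0.001,0.001,0.072,-0.001,-0.002,0,-1],[-0.001,0.001,0.072,-0.001,-0.002,0,-1],[-0.001,0.001,0.072,-0.001,-0.002,0,-1],[-0.001,0.001,0.072,-0.001,-0.002,0,-1]]' 40
python3 - <<'E'
from h import *
go((.644,.226,.125,-1),(.449,-.2215,.125,-3.5),(.449,-.2215,.0155,-3.5))
E
```

```text
time_s: 15.4
ee_pos: [0.6447, 0.2262, 0.0168]
eef_rot: [3.141, 0.002, 3.124]
force: [-0.9, -0.9, 2.0]
grip_width: 0.0298
now 15.4 [0.6447 0.2262 0.0168] [3.141e+00 2.000e-03 3.124e+00] F [-0.9 -0.9  2. ] w 0.0298
(0.644, 0.226, 0.125, -1) -> [ 4.000e-04 -1.000e-04 -1.082e-01] [ 0.0002  0.0013 -0.0003]
(0.449, -0.2215, 0.125, -3.5) -> [ 0.1874 -0.4511 -0.1088] [0.0002 0.0013 0.0275]
(0.449, -0.2215, 0.0155, -3.5) -> [ 0.1876 -0.4511  0.0007] [0.0002 0.0013 0.0275]
```

```bash
python3 -m jog '[[0,0,-0.03,0,0,0,-1],[0,0,-0.07,0,0,0,-1],[0,0,-0.12,0,0,0,-1],[0.015,-0.03,-0.12,0,0,0.01,-1],[0.03,-0.075,-0.12,0,0,0.027,-1],[0.05,-0.12,-0.12,0,0.001,0.027,-1],[0.07,-0.165,-0.12,0,0.001,0.027,-1],[0.09,-0.21,-0.12,0,0.001,0.027,-1],[0.11,-0.255,-0.12,0,0.001,0.027,-1],[0.13,-0.3,-0.12,0,0.001,0.027,-1],[0.15,-0.345,-0.12,0,0.001,0.027,-1],[0.165,-0.39,-0.12,0,0.001,0.027,-1],[0.18,-0.43,-0.12,0,0.001,0.027,-1],[0.187,-0.451,-0.12,0,0.001,0.027,-1],[0.187,-0.451,-0.12,0,0.001,0.027,-1],[0.187,-0.451,-0.08,0,0.001,0.027,-1],[0.187,-0.451,-0.05,0,0.001,0.027,-1],[0.187,-0.451,-0.03,0,0.001,0.027,-1],[0.187,-0.451,-0.03,0,0.001,0.027,-1]]'
python3 - <<'E'
from h import *
go((.449,-.2215,.0165,-3.5))
c=camera("wrist");cv2.imwrite("pics/w7.png",c["image"][:,:,::-1])
E
```

```text
time_s: 17.3
ee_pos: [0.4482, -0.22, 0.0436]
eef_rot: [3.139, -0.004, 3.082]
force: [-0.4, 0.5, -3.8]
grip_width: 0.0297
now 17.3 [ 0.4482 -0.22    0.0436] [ 3.139 -0.004  3.082] F [-0.4  0.5 -3.8] w 0.0297
(0.449, -0.2215, 0.0165, -3.5) -> [-0.001  -0.0015  0.0271] [ 0.0019 -0.0028  0.0007]
```

View pics/w7.png

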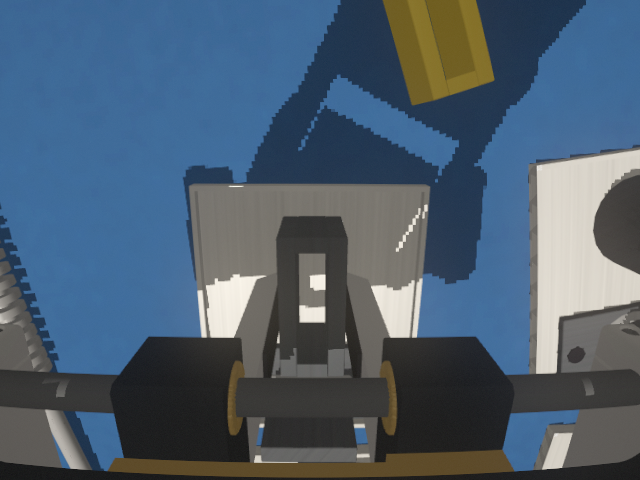

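The flat collar is over the clear part of its tray, between the rim at y≈185 and the plate. Lowering, releasing, then lifting.

```bash
python3 -m jog '[[-0.001,-0.001,0.01,0.002,-0.002,0,-1],[-0.001,-0.001,0.02,0.002,-0.002,0,-1],[-0.001,-0.001,0.026,0.002,-0.002,0,-1],[-0.001,-0.001,0.0275,0.002,-0.002,0,-1],[-0.001,-0.001,0.0275,0.002,-0.002,0,-1],[-0.001,-0.001,0.0275,0.002,-0.002,0,0.2],[-0.001,-0.001,0.0275,0.002,-0.002,0,0.2],[-0.001,-0.001,0.0275,0.002,-0.002,0,0.2],[-0.001,-0.001,0.0275,0.002,-0.002,0,0.2],[-0.001,-0.001,0.0275,0.002,-0.002,0,0.2],[-0.001,-0.001,0.0275,0.002,-0.002,0,0.2],[-0.001,-0.001,0.0,0.002,-0.002,0,1],[-0.001,-0.001,-0.04,0.002,-0.002,0,1],[-0.001,-0.001,-0.08,0.002,-0.002,0,1],[-0.001,-0.001,-0.1,0.002,-0.002,0,1]]'
python3 - <<'E'
from h import *
c=camera("wrist");cv2.imwrite("pics/w8.png",c["image"][:,:,::-1])
t=camera("top");cv2.imwrite("pics/t8.png",t["image"][:,:,::-1])
go((.641,.017,.14,-6),(.641,.017,.015,-6))
E
```

```text
time_s: 18.85
ee_pos: [0.451, -0.2223, 0.1488]
eef_rot: [-3.138, 0.005, 3.082]
force: [-0.0, -0.6, -0.8]
grip_width: 0.0851
now 18.95 [ 0.4513 -0.2224  0.1482] [-3.138  0.006  3.082] F [-0.2 -0.3 -0.6] w 0.0918
(0.641, 0.017, 0.14, -6) -> [-0.175   0.2504  0.0083] [-0.0023  0.0037  0.0286]
(0.641, 0.017, 0.015, -6) -> [-0.1742  0.2508  0.1333] [-0.0023  0.0037  0.0286]
```

View pics/w8.png

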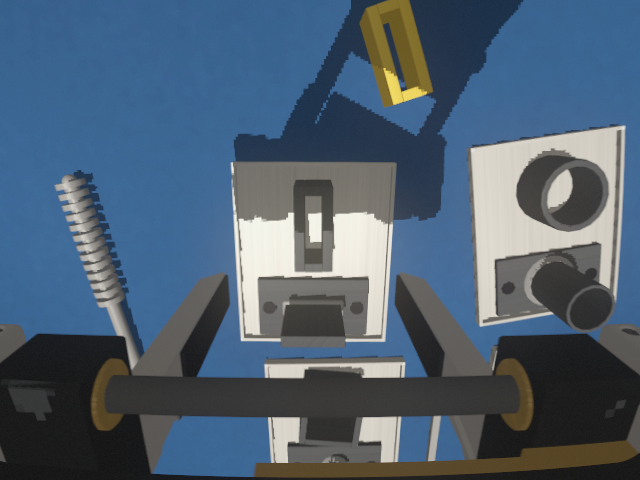

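The flat collar stands in its tray at (314,225), and the large collar stands beside it in its own. Next is the small round collar.

```bash
python3 -m jog '[[-0.03,0.04,0,-0.002,0.004,0.0286,1],[-0.055,0.08,0,-0.002,0.004,0.0286,1],[-0.085,0.12,0,-0.002,0.004,0.0286,1],[-0.11,0.16,0,-0.002,0.004,0.0286,1],[-0.14,0.2,0,-0.002,0.004,0.0286,1],[-0.165,0.24,0,-0.002,0.004,0.0286,1],[-0.175,0.25,0.01,-0.002,0.004,0.0286,1],[-0.175,0.25,0.02,-0.002,0.004,0.0286,1],[-0.175,0.25,0.02,-0.002,0.004,0.0286,1],[-0.175,0.25,0.02,-0.002,0.004,0.0286,1]]'
python3 - <<'E'
from h import *
c=camera("wrist");im=c["image"][:,:,::-1].copy()
for a in np.arange(0,6.28,.5):
    p=proj(c,np.array([.641+.018*np.cos(a),.017+.018*np.sin(a),.043]))[0];cv2.circle(im,tuple(int(v) for v in p.round()),1,(0,0,255),-1)
cv2.imwrite("pics/w9.png",im)
go((.641,.017,.015,-6))
E
```

```text
time_s: 19.95
ee_pos: [0.6403, 0.0154, 0.1277]
eef_rot: [-3.141, -0.002, 3.036]
force: [0.5, -0.2, 0.7]
grip_width: 0.0942
now 20.0 [0.6406 0.0154 0.1284] [-3.141e+00 -1.000e-03  3.035e+00] F [-0.5 -0.3  0.7] w 0.0941
(0.641, 0.017, 0.015, -6) -> [-0.0003  0.0017  0.1134] [-0.0004 -0.0004 -0.0009]
```

View pics/w9.png

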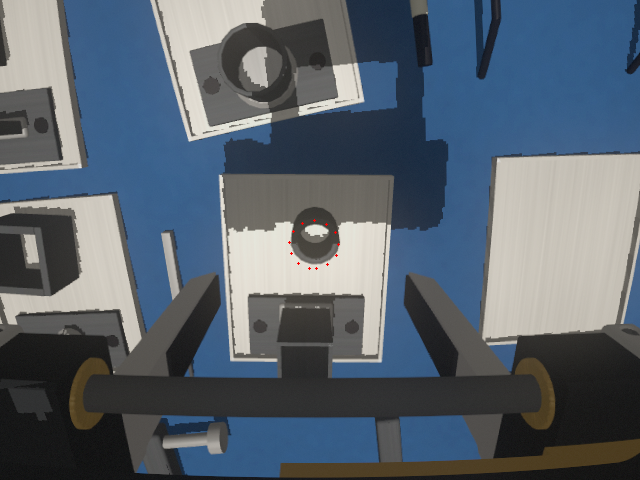

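The small collar's ring is centred at about (315,239), roughly 3 mm nearer the robot than predicted. I'll correct for that and grip.

```bash
python3 -m jog '[[0.003,0.002,0.04,0,0,0,1],[0.003,0.002,0.08,0,0,0,1],[0.003,0.002,0.1,0,0,0,0.5],[0.003,0.002,0.113,0,0,0,0.2],[0.003,0.002,0.113,0,0,0,-1],[0.003,0.002,0.113,0,0,0,-1],[0.003,0.002,0.113,0,0,0,-1],[0.003,0.002,0.113,0,0,0,-1],[0.003,0.002,0.113,0,0,0,-1],[0.003,0.002,0.113,0,0,0,-1],[0.003,0.002,0.113,0,0,0,-1],[0.003,0.002,0.113,0,0,0,-1],[0.003,0.002,0.113,0,0,0,-1],[0.003,0.002,0.113,0,0,0,-1]]' 35
python3 - <<'E'
from h import *
go((.644,.226,.125,-6),(.644,.226,.0155,-6))
E
```

```text
time_s: 21.4
ee_pos: [0.638, 0.0177, 0.0159]
eef_rot: [-3.141, 0.0, 3.035]
force: [-1.2, 0.3, 6.2]
grip_width: 0.0352
now 21.4 [0.638  0.0177 0.0159] [-3.141  0.     3.035] F [-1.2  0.3  6.2] w 0.0352
(0.644, 0.226, 0.125, -6) -> [ 0.0161  0.2077 -0.1092] [-0.0003  0.     -0.0009]
(0.644, 0.226, 0.0155, -6) -> [0.0161 0.2078 0.0003] [-0.0003  0.     -0.0009]
```

```bash
python3 -m jog '[[0,0,-0.03,0,0,0,-1],[0,0,-0.07,0,0,0,-1],[0,0,-0.11,0,0,0,-1],[0.003,0.03,-0.11,0,0,0,-1],[0.006,0.07,-0.11,0,0,0,-1],[0.01,0.11,-0.11,0,0,0,-1],[0.013,0.15,-0.11,0,0,0,-1],[0.016,0.185,-0.11,0,0,0,-1],[0.016,0.208,-0.11,0,0,0,-1],[0.016,0.208,-0.11,0,0,0,-1],[0.016,0.208,-0.08,0,0,0,-1],[0.016,0.208,-0.05,0,0,0,-1],[0.016,0.208,-0.03,0,0,0,-1],[0.016,0.208,-0.03,0,0,0,-1]]'
python3 - <<'E'
from h import *
go((.644,.226,.016,-6))
c=camera("wrist");cv2.imwrite("pics/w10.png",c["image"][:,:,::-1])
E
```

```text
time_s: 22.8
ee_pos: [0.6425, 0.2248, 0.0423]
eef_rot: [-3.139, -0.005, 3.035]
force: [0.4, 0.2, -0.8]
grip_width: 0.0356
now 22.8 [0.6425 0.2248 0.0423] [-3.139 -0.005  3.035] F [ 0.4  0.2 -0.8] w 0.0356
(0.644, 0.226, 0.016, -6) -> [-0.0015  0.0015  0.0263] [-0.0018 -0.0034 -0.0014]
```

View pics/w10.png

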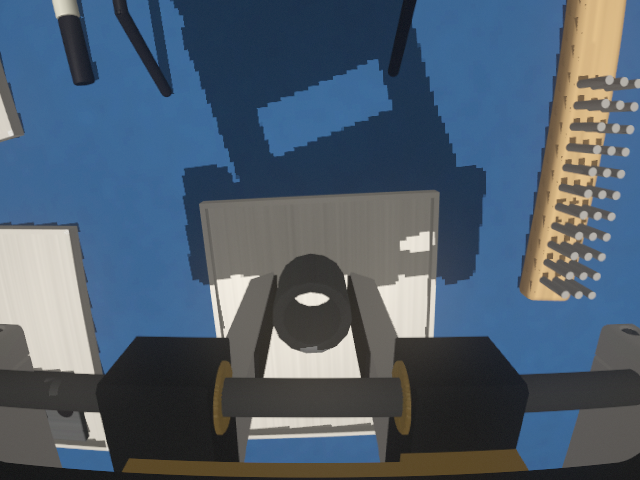

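The small collar is held at (312,305) above the middle of the spare tray. Lowering.

```bash
python3 -m jog '[[-0.001,0.001,0.01,-0.002,-0.003,0,-1],[-0.001,0.001,0.02,-0.002,-0.003,0,-1],[-0.001,0.001,0.025,-0.002,-0.003,0,-1],[-0.001,0.001,0.0265,-0.002,-0.003,0,-1],[-0.001,0.001,0.0265,-0.002,-0.003,0,-1],[-0.001,0.001,0.0265,-0.002,-0.003,0,0.3],[-0.001,0.001,0.0265,-0.002,-0.003,0,0.3],[-0.001,0.001,0.0265,-0.002,-0.003,0,0.3],[-0.001,0.001,0.0265,-0.002,-0.003,0,0.3],[-0.001,0.001,0.0265,-0.002,-0.003,0,0.3],[-0.001,0.001,0.0265,-0.002,-0.003,0,0.3],[-0.001,0.001,0.0,0,0,0,1],[-0.001,0.001,-0.04,0,0,0,1],[-0.001,0.001,-0.08,0,0,0,1],[-0.001,0.001,-0.1,0,0,0,1]]'
python3 - <<'E'
from h import *
go((.631,-.2145,.13,-8.5))
E
```

```text
time_s: 24.35
ee_pos: [0.6458, 0.2265, 0.1489]
eef_rot: [3.142, 0.002, 3.035]
force: [0.0, 0.2, 1.3]
grip_width: 0.0897
now 24.35 [0.6458 0.2265 0.1489] [3.142e+00 2.000e-03 3.035e+00] F [0.  0.2 1.3] w 0.0897
(0.631, -0.2145, 0.13, -8.5) -> [-0.0322 -0.4401  0.0189] [0.0001 0.0012 0.0265]
```

```bash
python3 -m jog '[[-0.003,-0.04,0,0,0.001,0.0265,1],[-0.006,-0.08,0,0,0.001,0.0265,1],[-0.009,-0.12,0,0,0.001,0.0265,1],[-0.012,-0.16,0,0,0.001,0.0265,1],[-0.015,-0.2,0,0,0.001,0.0265,1],[-0.018,-0.245,0,0,0.001,0.0265,1],[-0.021,-0.29,0,0,0.001,0.0265,1],[-0.024,-0.33,0,0,0.001,0.0265,1],[-0.028,-0.38,0,0,0.001,0.0265,1],[-0.032,-0.42,0.01,0,0.001,0.0265,1],[-0.032,-0.44,0.02,0,0.001,0.0265,1],[-0.032,-0.44,0.02,0,0.001,0.0265,1],[-0.032,-0.44,0.02,0,0.001,0.0265,1]]'
python3 - <<'E'
from h import *
t=camera("top");cv2.imwrite("pics/t11.png",t["image"][:,:,::-1])
c=camera("wrist");im=c["image"][:,:,::-1].copy()
m=R.from_euler("z",-8.5,degrees=True)
for a in((1,1),(1,-1),(-1,1),(-1,-1)):
    p=proj(c,np.array([.631,-.2145,.043])+m.apply([a[0]*.028,a[1]*.028,0]))[0];cv2.circle(im,tuple(int(v) for v in p.round()),2,(0,0,255),-1)
cv2.imwrite("pics/w11.png",im)
cv2.imwrite("pics/w11c.png",cv2.resize(c["image"][150:350,210:410,::-1],None,fx=3,fy=3,interpolation=2))
go((.631,-.2145,.015,-8.5))
E
```

```text
time_s: 25.65
ee_pos: [0.6308, -0.2136, 0.1286]
eef_rot: [3.141, -0.0, 2.993]
force: [-0.5, 1.0, -0.5]
grip_width: 0.0939
now 25.75 [ 0.6313 -0.2128  0.1293] [3.141e+00 1.000e-03 2.995e+00] F [-0.2 -0.6 -0.1] w 0.0939
(0.631, -0.2145, 0.015, -8.5) -> [ 1.000e-04 -1.700e-03  1.143e-01] [0.0002 0.0005 0.001 ]
```

View pics/w11.png

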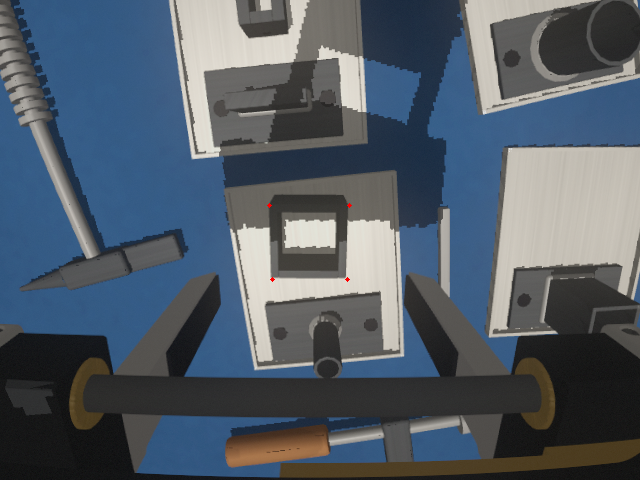

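View pics/w11c.png

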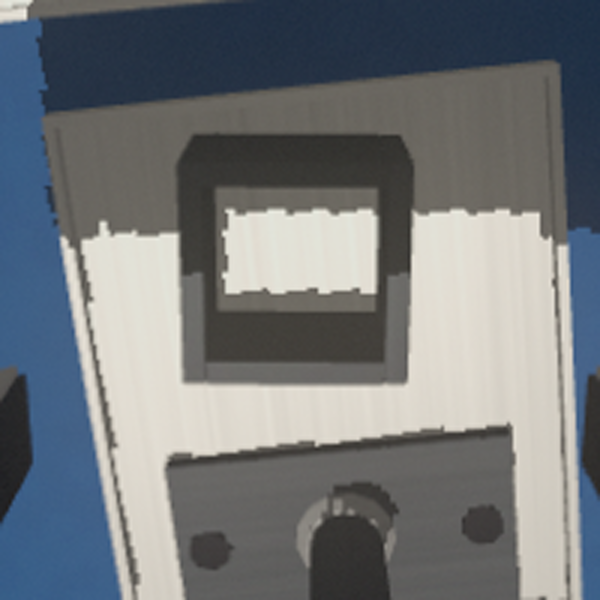

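View pics/t11.png

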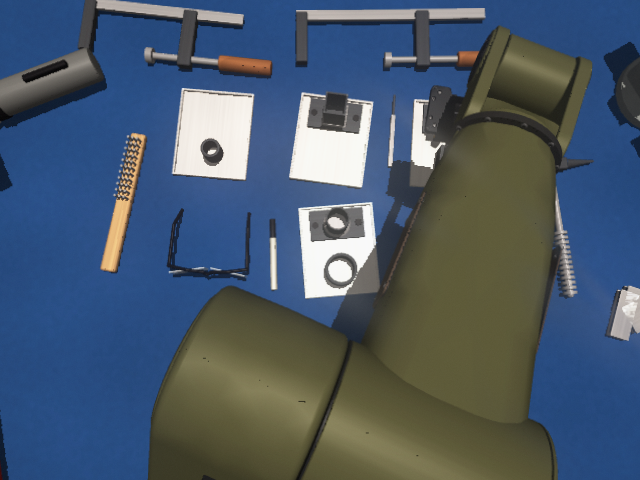

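The square collar is square to the jaws and centred at about (309,241), within 1–2 px of the prediction. The small collar stands in the spare tray at (211,151). Gripping the square one.

```bash
python3 -m jog '[[0.001,-0.001,0.04,0,0,0,1],[0.001,-0.001,0.08,0,0,0,1],[0.001,-0.001,0.1,0,0,0,1],[0.001,-0.001,0.114,0,0,0,0.8],[0.001,-0.001,0.114,0,0,0,0],[0.001,-0.001,0.114,0,0,0,-1],[0.001,-0.001,0.114,0,0,0,-1],[0.001,-0.001,0.114,0,0,0,-1],[0.001,-0.001,0.114,0,0,0,-1],[0.001,-0.001,0.114,0,0,0,-1],[0.001,-0.001,0.114,0,0,0,-1],[0.001,-0.001,0.114,0,0,0,-1],[0.001,-0.001,0.114,0,0,0,-1]]' 40
python3 - <<'E'
from h import *
a=np.radians(-6.2);X=.6795-.037*np.cos(a);Y=.006-.037*np.sin(a)
go((X,Y,.125,-6.2),(X,Y,.0155,-6.2))
E
```

```text
time_s: 27.05
ee_pos: [0.6309, -0.2142, 0.0168]
eef_rot: [-3.141, 0.003, 2.995]
force: [-0.3, -1.5, 6.6]
grip_width: 0.0558
now 27.05 [ 0.6309 -0.2142  0.0168] [-3.141e+00  3.000e-03  2.995e+00] F [-0.3 -1.5  6.6] w 0.0558
(np.float64(0.6427164143330243), np.float64(0.009995976161122844), 0.125, -6.2) -> [ 0.0208  0.2234 -0.1084] [-0.0004  0.002  -0.0246]
(np.float64(0.6427164143330243), np.float64(0.009995976161122844), 0.0155, -6.2) -> [0.0211 0.2235 0.0011] [-0.0004  0.002  -0.0246]
```

```bash
python3 -m jog '[[0,0,-0.03,0,0,0,-1],[0,0,-0.07,0,0,0,-1],[0,0,-0.11,0,0,0,-1],[0.003,0.03,-0.11,0,0,-0.02,-1],[0.006,0.07,-0.11,0,0.002,-0.0246,-1],[0.01,0.11,-0.11,0,0.002,-0.0246,-1],[0.014,0.15,-0.11,0,0.002,-0.0246,-1],[0.018,0.19,-0.11,0,0.002,-0.0246,-1],[0.021,0.215,-0.11,0,0.002,-0.0246,-1],[0.021,0.2235,-0.11,0,0.002,-0.0246,-1],[0.021,0.2235,-0.11,0,0.002,-0.0246,-1],[0.021,0.2235,-0.08,0,0.002,-0.0246,-1],[0.021,0.2235,-0.05,0,0.002,-0.0246,-1],[0.021,0.2235,-0.03,0,0.002,-0.0246,-1],[0.021,0.2235,-0.03,0,0.002,-0.0246,-1]]'
python3 - <<'E'
from h import *
go((.6427,.01,.0165,-6.2))
c=camera("wrist");cv2.imwrite("pics/w12.png",c["image"][:,:,::-1])
E
```

```text
time_s: 28.55
ee_pos: [0.6411, 0.0085, 0.0435]
eef_rot: [-3.14, -0.005, 3.032]
force: [-0.3, -0.2, -3.8]
grip_width: 0.0559
now 28.55 [0.6411 0.0085 0.0435] [-3.14  -0.005  3.032] F [-0.3 -0.2 -3.8] w 0.0559
(0.6427, 0.01, 0.0165, -6.2) -> [-0.0016  0.0017  0.027 ] [-0.0007 -0.0035 -0.0011]
```

View pics/w12.png

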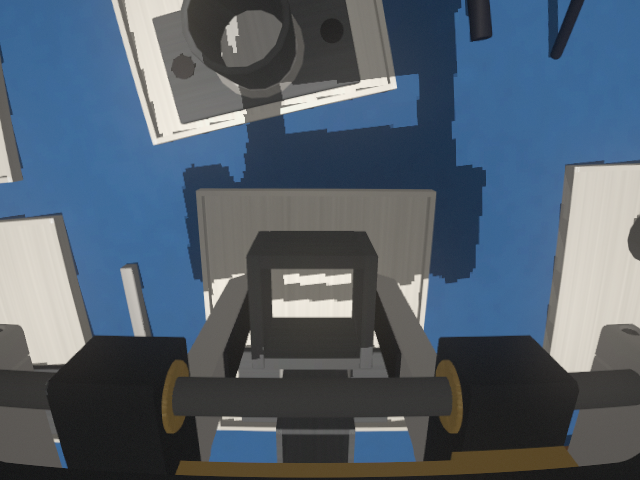

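The square collar is at (312,300), over the clear part of the square tray and aligned with it. Lowering.

```bash
python3 -m jog '[[-0.001,0.001,0.01,-0.001,-0.003,0,-1],[-0.001,0.001,0.02,-0.001,-0.003,0,-1],[-0.001,0.001,0.026,-0.001,-0.003,0,-1],[-0.001,0.001,0.0275,-0.001,-0.003,0,-1],[-0.001,0.001,0.0275,-0.001,-0.003,0,-1],[-0.001,0.001,0.0275,-0.001,-0.003,0,0.9],[-0.001,0.001,0.0275,-0.001,-0.003,0,0.9],[-0.001,0.001,0.0275,-0.001,-0.003,0,0.9],[-0.001,0.001,0.0275,-0.001,-0.003,0,0.9],[-0.001,0.001,0.0275,-0.001,-0.003,0,0.9],[-0.001,0.001,0.0275,-0.001,-0.003,0,0.9],[-0.001,0.001,0.0,0,0,0,1],[-0.001,0.001,-0.04,0,0,0,1],[-0.001,0.001,-0.08,0,0,0,1],[-0.001,0.001,-0.1,0,0,0,1]]'
python3 - <<'E'
from h import *
t=camera("top");cv2.imwrite("pics/t13.png",cv2.resize(t["image"][80:200,160:280,::-1],None,fx=5,fy=5,interpolation=2))
go((.644,.226,.13,-6),(.644,.226,.08,-6))
E
```

```text
time_s: 30.1
ee_pos: [0.6445, 0.0096, 0.1497]
eef_rot: [-3.141, 0.002, 3.032]
force: [-0.2, -0.4, -0.5]
grip_width: 0.0941
now 30.15 [0.6452 0.0096 0.1519] [-3.141  0.005  3.032] F [-0.1  0.   2.5] w 0.094
(0.644, 0.226, 0.13, -6) -> [0.025  0.215  0.0217] [-0.0003  0.0031 -0.0031]
(0.644, 0.226, 0.08, -6) -> [0.0252 0.215  0.0717] [-0.0003  0.0031 -0.0031]
```

View pics/t13.png

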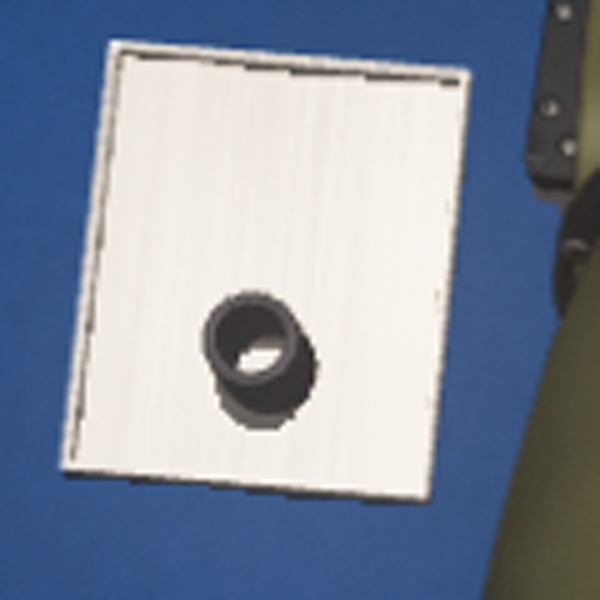

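The small collar stands upright in the spare tray. Fetching it.

```bash
python3 -m jog '[[0.004,0.04,0.005,0,0.003,-0.003,1],[0.009,0.085,0.01,0,0.003,-0.003,1],[0.014,0.13,0.01,0,0.003,-0.003,1],[0.02,0.175,0.01,0,0.003,-0.003,1],[0.025,0.215,0.01,0,0.003,-0.003,1],[0.025,0.215,0.03,0,0.003,-0.003,1],[0.025,0.215,0.06,0,0.003,-0.003,1],[0.025,0.215,0.07,0,0.003,-0.003,1],[0.025,0.215,0.07,0,0.003,-0.003,1]]'
python3 - <<'E'
from h import *
c=camera("wrist");im=c["image"][:,:,::-1].copy();cv2.imwrite("pics/w14.png",im)
go((.644,.226,.0155,-6))
E
```

```text
time_s: 31.05
ee_pos: [0.6435, 0.2256, 0.0799]
eef_rot: [-3.14, -0.003, 3.036]
force: [-0.3, -0.1, -0.3]
grip_width: 0.0938
now 31.1 [0.6442 0.2257 0.0817] [-3.141e+00 -1.000e-03  3.036e+00] F [ 0.6 -0.1  0.2] w 0.0937
(0.644, 0.226, 0.0155, -6) -> [0.0002 0.0003 0.0662] [-0.0005 -0.0004 -0.0004]
```

View pics/w14.png

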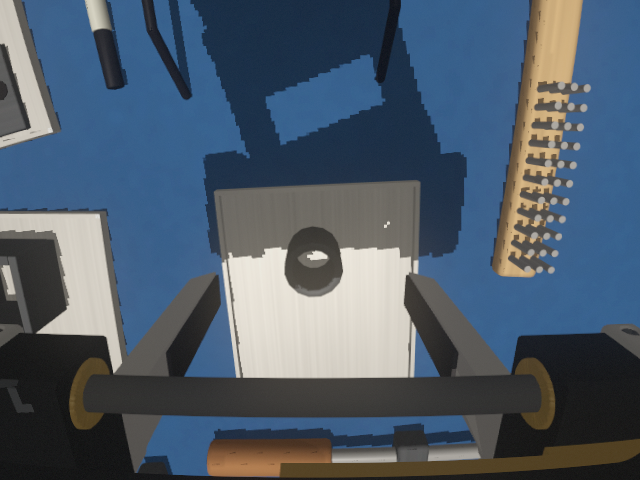

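The small collar is centred between the fingers at (313,262). Gripping.

```bash
python3 -m jog '[[0,0,0.03,0,0,0,0.8],[0,0,0.055,0,0,0,0.5],[0,0,0.066,0,0,0,0.2],[0,0,0.066,0,0,0,-1],[0,0,0.066,0,0,0,-1],[0,0,0.066,0,0,0,-1],[0,0,0.066,0,0,0,-1],[0,0,0.066,0,0,0,-1],[0,0,0.066,0,0,0,-1],[0,0,0.066,0,0,0,-1],[0,0,0.066,0,0,0,-1],[0,0,0.066,0,0,0,-1],[0,0,0.066,0,0,0,-1]]' 35
python3 - <<'E'
from h import *
a=np.radians(-2.5);X=.675-.038*np.cos(a);Y=-.2127-.038*np.sin(a)
go((X,Y,.125,-2.5),(X,Y,.0155,-2.5))
E
```

```text
time_s: 32.4
ee_pos: [0.6446, 0.2258, 0.0166]
eef_rot: [-3.141, 0.001, 3.036]
force: [-1.6, -0.1, 6.1]
grip_width: 0.0351
now 32.4 [0.6446 0.2258 0.0166] [-3.141e+00  1.000e-03  3.036e+00] F [-1.6 -0.1  6.1] w 0.0351
(np.float64(0.6370361675798895), np.float64(-0.21104246328011722), 0.125, -2.5) -> [-0.0385 -0.4353 -0.1083] [-0.0001  0.0004 -0.0393]
(np.float64(0.6370361675798895), np.float64(-0.21104246328011722), 0.0155, -2.5) -> [-0.0384 -0.4352  0.0012] [-0.0001  0.0004 -0.0393]
```

```bash
python3 -m jog '[[0,0,-0.03,0,0,0,-1],[0,0,-0.07,0,0,0,-1],[0,0,-0.12,0,0,0,-1],[-0.003,-0.03,-0.12,0,0,-0.02,-1],[-0.006,-0.075,-0.12,0,0,-0.039,-1],[-0.01,-0.12,-0.12,0,0,-0.039,-1],[-0.014,-0.165,-0.12,0,0,-0.039,-1],[-0.018,-0.21,-0.12,0,0,-0.039,-1],[-0.022,-0.255,-0.12,0,0,-0.039,-1],[-0.026,-0.3,-0.12,0,0,-0.039,-1],[-0.03,-0.345,-0.12,0,0,-0.039,-1],[-0.034,-0.39,-0.12,0,0,-0.039,-1],[-0.038,-0.42,-0.12,0,0,-0.039,-1],[-0.0385,-0.435,-0.12,0,0,-0.039,-1],[-0.0385,-0.435,-0.12,0,0,-0.039,-1],[-0.0385,-0.435,-0.08,0,0,-0.039,-1],[-0.0385,-0.435,-0.05,0,0,-0.039,-1],[-0.0385,-0.435,-0.03,0,0,-0.039,-1],[-0.0385,-0.435,-0.03,0,0,-0.039,-1]]'
python3 - <<'E'
from h import *
go((.637,-.211,.0162,-2.5))
c=camera("wrist");cv2.imwrite("pics/w15.png",c["image"][:,:,::-1])
E
```

```text
time_s: 34.3
ee_pos: [0.6359, -0.2083, 0.0436]
eef_rot: [3.14, -0.004, 3.099]
force: [-0.6, 0.9, -1.5]
grip_width: 0.0352
now 34.3 [ 0.6359 -0.2083  0.0436] [ 3.14  -0.004  3.099] F [-0.6  0.9 -1.5] w 0.0352
(0.637, -0.211, 0.0162, -2.5) -> [-0.0013 -0.0027  0.0274] [ 0.0011 -0.0028  0.0008]
```

View pics/w15.png

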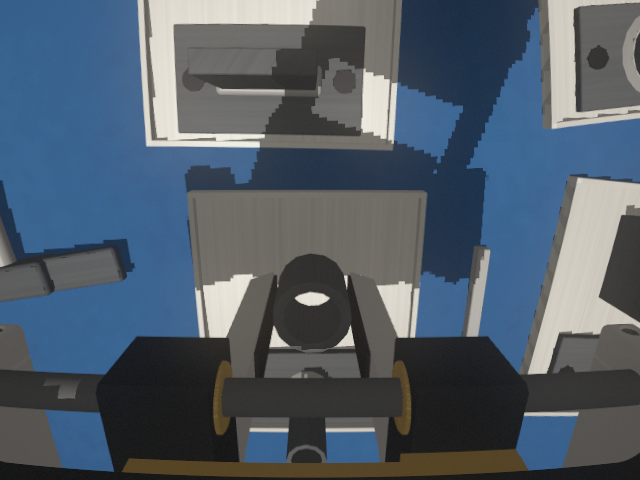

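The small collar is at (312,303), over the clear part of the small round tray. I'll lower it, release, lift, and then swing back toward the left to clear the cameras.

```bash
python3 -m jog '[[-0.001,-0.002,0.01,0.001,-0.003,0,-1],[-0.001,-0.002,0.02,0.001,-0.003,0,-1],[-0.001,-0.002,0.026,0.001,-0.003,0,-1],[-0.001,-0.002,0.0275,0.001,-0.003,0,-1],[-0.001,-0.002,0.0275,0.001,-0.003,0,-1],[-0.001,-0.002,0.0275,0.001,-0.003,0,0.3],[-0.001,-0.002,0.0275,0.001,-0.003,0,0.3],[-0.001,-0.002,0.0275,0.001,-0.003,0,0.3],[-0.001,-0.002,0.0275,0.001,-0.003,0,0.3],[-0.001,-0.002,0.0275,0.001,-0.003,0,0.3],[-0.001,-0.002,0.0275,0.001,-0.003,0,0.3],[-0.001,-0.002,0.0,0,0,0,1],[-0.001,-0.002,-0.04,0,0,0,1],[-0.001,-0.002,-0.08,0,0,0,1],[-0.001,-0.002,-0.11,0,0,0,1],[-0.001,-0.002,-0.15,0,0,0,1],[-0.001,-0.002,-0.15,0,0,0,1]]'
python3 - <<'E'
from h import *
go((.3,.4,.2,0))
E
```

```text
time_s: 36.05
ee_pos: [0.6397, -0.2117, 0.2023]
eef_rot: [-3.139, 0.007, 3.099]
force: [1.0, -0.1, 0.1]
grip_width: 0.094
now 36.05 [ 0.6397 -0.2117  0.2023] [-3.139  0.007  3.099] F [ 1.  -0.1  0.1] w 0.094
(0.3, 0.4, 0.2, 0) -> [ 0.3653  0.5968 -0.0016] [-0.0015  0.0045 -0.027 ]
```

```bash
python3 -m jog '[[0.024,0.04,-0.01,0,0.004,0,1],[0.048,0.08,-0.01,0,0.004,0,1],[0.072,0.12,-0.01,0,0.004,0,1],[0.096,0.16,-0.01,0,0.004,0,1],[0.12,0.2,-0.01,0,0.004,0,1],[0.144,0.24,-0.01,0,0.004,0,1],[0.168,0.28,-0.01,0,0.004,0,1],[0.192,0.32,-0.01,0,0.004,0,1],[0.216,0.36,-0.01,0,0.004,0,1],[0.24,0.4,-0.01,0,0.004,0,1],[0.264,0.44,-0.01,0,0.004,0,1],[0.288,0.48,-0.01,0,0.004,0,1],[0.312,0.52,-0.01,0,0.004,0,1],[0.336,0.56,-0.01,0,0.004,0,1],[0.365,0.597,-0.01,0,0.004,0,1],[0.365,0.597,-0.01,0,0.004,0,1],[0.365,0.597,-0.01,0,0.004,0,1],[0.365,0.597,-0.01,0,0.004,0,1]]'
python3 - <<'E'
from h import *
t=camera("top");s=camera("scene")
cv2.imwrite("pics/tf.png",cv2.resize(t["image"][80:320,160:500,::-1],None,fx=2.3,fy=2.3,interpolation=2))
cv2.imwrite("pics/sf.png",s["image"][:,:,::-1])
E
```

```text
time_s: 37.85
ee_pos: [0.3007, 0.3996, 0.2081]
eef_rot: [-3.139, 0.001, 3.098]
force: [1.1, -0.2, -0.2]
grip_width: 0.0942
```

View pics/tf.png

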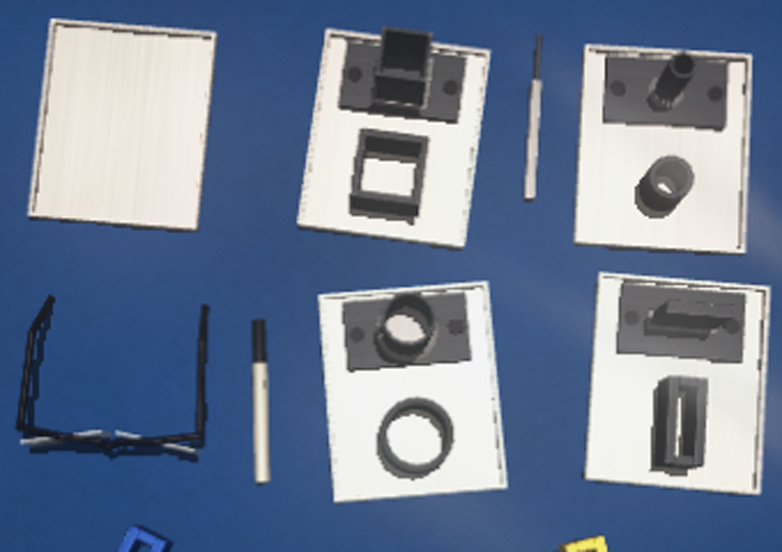

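View pics/sf.png

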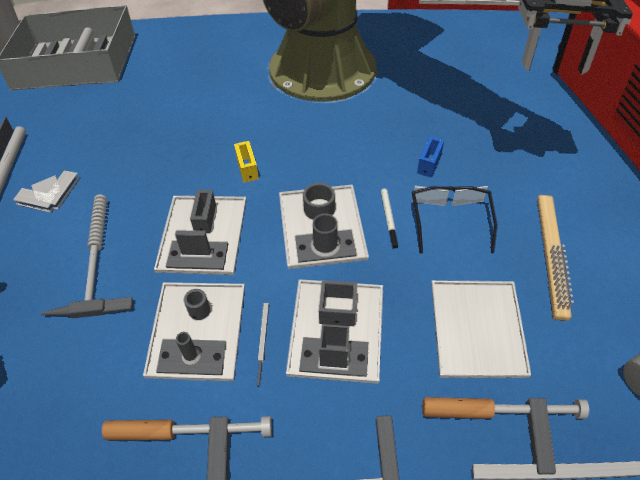

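Both views show all four collars upright in their own trays:
- Small round at scene (197,304)
- Square at (338,302)
- Large round at (319,198)
- Flat at (203,210)

The spare tray is empty, the glasses haven't moved, and the arm is clear. Handing in.

```bash
python3 -c "
from station import ctrl,status
print(status.get_obs()['force']);print(ctrl.hand_in())"
```

```text
[ 0.0400217  -0.88212422  0.35162205]
the job is handed in; nothing more can be done
None
```

All four collars are in their own trays and the job is handed in, at about 38 s of the 144 s allowed. The hand-in gives no verdict, so the result rests on my own checks.

- **What I did:** The mix-up was two swaps, so I moved six times in all. Flat went to the spare tray, large round to its tray and flat to its tray. Small round then went to the spare tray, square to its tray and small round to its tray.
- **Last checks:** The final top and scene pictures show every collar upright in the clear part of its tray and the spare tray empty. The glasses are where they were at the start, and the blue and yellow look-alikes were not touched. The gripper is open and clear of everything, with tool force under 1 N.
- **Disagreements:** The top and scene cameras differed by about 3 mm in x. Where the wrist pictures showed the round collars off the average position, I corrected by about 3 mm before gripping. I judged the final positions by eye from the pictures and did not measure them again; the TCP positions at release lie well inside the limits.

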